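# Level the tilting painting board and lock its shaft with the red pin

## Task

The board of painted horses on the blue jig is tilted. Press the jig's yellow lever down until it comes to rest level on its stop, which lines the hidden cross-hole of the shaft up with the hole in the white top of the housing; then take the red-handled pin out of the wooden rack and push it fully home, collar down on the white top, and let go.

Things in the scene. Friction and masses are not known exactly. Their poses are not given: they have to be found in the camera images.
- bore (a point): Mouth centre of the 24 mm square hole in the white top (72 x 64 mm, 114 mm above table) of the fixed blue jig. z up; shaft along y, 39 mm below. Yellow lever on the +y side, pointing to -x; 130 x 150 mm board of 35 mm horses at y -75 to -225 mm. Straight down: 12 mm top, 24 mm cross-hole of the 50 mm hub (barred if the lever is over about 12 degrees from level), foot.
- lever_press (a point): Spot on top of the yellow lever, mid-width, 70 mm from the shaft axis, free from above; turns with the lever (x along it to the shaft, y along the shaft). Lever: straight flat bar 30 mm wide, 8 thick, reaching 130 mm from the axis, 13 mm beside the housing. When level, this spot is at (-70, 60, -35) mm in the bore's frame, 79 mm above the table.
- rotor (a joint): Angle of lever, shaft and board, rad: 0 = lever level on its stop, board level, cross-hole in line with the bore; positive = lever raised (0.35 to 0.8 at the start). Friction holds it where left. Pressing straight down over the level lever's 70 mm spot meets the raised bar too and takes 5 to 10 N; it cannot go below 0.
- pin_handle (a point): Centre of the pin's red handle: cylinder 28 mm wide, 50 long, z up the pin. Collar 38 mm wide, 6 thick, underside 31 mm below; steel shank 14 mm wide, tip 111 mm below. 130 g. Stands 44 mm deep in a fixed wooden rack 70 x 230 x 50 mm, this point 117 mm above table, among like green and black pins in a row 75 mm apart along world y (within 17 degrees). Home: 31 mm above the bore.

How it is judged:
By the outcome, as a careful person would: the job done as asked, in the order asked, and still so for the second after the job is handed in, with the robot touching nothing.
It also fails if it takes over 54 s, if anything falls off the work surface, if the arm or the gripper's body presses on something with over 40 N, if the wrist force passes 120 N, or if a joint passes its speed limit or range.

## Robot

A 6-joint arm with a two-finger parallel gripper is mounted at the origin on the work surface. World frame = base frame: x ahead of the robot, y to its left, z up, the work surface at z = 0. Lengths are in mm, angles in rad, forces in N, time in s.
With the tool pointing down it reaches from about 425 to 950 mm from the base axis. Payload 3.5 kg.
Tool frame: the origin (TCP) lies at the very end of the fingers, on their centre line; the grasp point (between the pads) lies 19 mm behind it; z points along the fingers, y is the line along which they close (so a half turn about z gives the same grasp; the last joint's range is limited). The gripper opens to 85 mm and grips with 20 to 120 N. Pads are 22 mm wide; open, the fingers measure 114 mm over their backs; the gripper's body (76 mm by 85 mm) begins 54 mm behind the grasp point. The pads swing forward as they close: fully open they stand 13 mm farther back than shut.
Start: joints at [1.045, 0.286, 1.577, -0, 1.279, -0.15], TCP at [247.699, 627.894, 201.125] pointing down, gripper open.
Joint ranges: [-2.77, 2.77], [-0.9, 2.22], [0.21, 2.48], [-1.53, 4.67], [0.24, 2.81], [-2.84, 2.84]. Speed limits (rad/s): [2.79, 2.79, 3.14, 3.14, 3.14, 3.14].

## Interface

Orientations are given as a unit quaternion [x, y, z, w].
In Python, from bench import env gives the robot as it stands.
- The arm moves only by the tool servo_tool, never from a script. Its argument "plan" is one flat list of numbers, 4 for each row, row after row: the shift along the tool's x, y, z in cm, then the turn about the tool's z in degrees. A call has exactly 8 rows; each row is the pose to reach, as a shift and turn from the pose commanded when the call began, along the tool's axes at that moment; what a row does not reach only later rows make up. A row lasts 1/8 s, in which the tool goes at most 62.5 mm and 10.7 degrees, less where a joint would pass 70% of its speed; a pose out of reach is approached as far as the arm can. A call with a gripper value outside its range is refused whole. "claw" is the opening, from 0 (shut) to 1 (fully open), set as the call begins (left out, the last holds). The fingers move at their own pace and stop on an object; "grip_force" is the grip in N (left out, the last holds). Time passes only in rows, so rows that repeat a pose let the fingers close, or fill a call up. It gives the time, the measured TCP pose, the force, the opening and the grip force at its end, in the units of the state.
- env.read_state(): the state, without advancing time (a new reading comes with each control period).
- env.grab_frame(name): name is "scene" or "top" or "wrist"; returns a dict with "image" (480x640x3 uint8, red, green, blue), "camera_matrix" (3x3 intrinsics, pixels), "camera_from_world" (4x4, takes a point from world to camera coordinates); the wrist camera has in their place "T_tool_cam" (4x4, takes a point from camera to tool coordinates, whose origin is the TCP and whose axes are the flange's). Camera axes: x right, y down, z forward; pixel columns grow to the right and rows downward; lengths in mm; the calibration is good to about 2 mm. A picture is of the moment at which its call begins: read the wrist's pose just before it. There is no depth.
- env.hand_in(): hands the job in; it is judged then, once.
Trained networks look in the newest picture that a camera, given by its name, has taken for a name from the list of things; names that differ only in an ending like _2 or _b are one class to them, and where a whole thing is asked for, a point or a joint stands for the part that bears it (a point fixed in the world has none). Each returns a list of dicts, best first, with "score" (0 to 1); they miss things now and then, are a little off and sometimes report something else, mostly with a low value. They report only what shows in the picture. A call takes as long as a camera call.
- env.search_frame(camera, query): "centre" ([column, row] in pixels, amid what is visible of it).
- env.cut_out(camera, query): "region" (480x640 bool, what is visible of it) and "centre" ([column, row] in pixels, amid what is visible of it).
The state is a dict: "time_s": time; "q": joint angles; "dq": joint speeds; "joint_efforts": joint torques, N m; "tcp_pos": TCP position; "tool_rot": TCP orientation; "wrist_force": force on the tool from outside, world axes, zero at the start; "moment": the same for the moment, N m; "gripper_width": opening from 0.0 (shut) to 1.0 (fully open); "grasp_force": force on a finger pad.
Only numpy, scipy, OpenCV 4.12 (cv2) and the standard library are available. Lean on these libraries where they do the work, as an engineer would, in place of code of your own. Each camera call takes 0.05 s, during which the arm holds its last target. There are 200 camera calls.

## Working session

There is one attempt and no reset: what is moved stays moved. The work goes in short steps, Python scripts to look and compute and a tool call to move; the robot and the scene stay as the last step left them, time stands still between calls to the robot, and variables do not carry over. Pictures are saved under pics/ and viewed, at most 12 in all, crops included, and the job is handed in when it is done.

Besides the shell and the picture viewer there is one more tool, called after ">>>" by a JSON object that holds its "fn" and its "kwargs". servo_tool: Moves the arm, as the interface text tells. Its arguments: {"type":"object","properties":{"plan":{"type":"array","items":{"type":"number"}},"claw":{"type":"number"},"grip_force":{"type":"number"}},"required":["plan"]}

```bash
mkdir -p pics; cat > h.py <<'E'
import numpy as np, cv2
from bench import env
def grab(cam,name=None):
    s=env.read_state(); f=env.grab_frame(cam)
    if name: cv2.imwrite('pics/'+name,cv2.cvtColor(f['image'],cv2.COLOR_RGB2BGR))
    return s,f
def ray(f,px):
    K=np.array(f['camera_matrix']);T=np.linalg.inv(np.array(f['camera_from_world']))
    d=T[:3,:3]@np.linalg.solve(K,[px[0],px[1],1.]);return T[:3,3],d
def atz(f,px,z):
    o,d=ray(f,px);return o+d*(z-o[2])/d[2]
E
python3 - <<'E'
from h import *
for c in ['scene','top']:
    s,f=grab(c,c+'0.png'); print(c)
    for q,z in [('bore',114),('lever_press',100),('rotor',80),('pin_handle',117)]:
        for r in env.search_frame(c,q)[:3]: print(q,round(r['score'],2),np.round(r['centre']),np.round(atz(f,r['centre'],z)))
print(s['tool_rot'],s['tcp_pos'],s['time_s'])
E
```

```text
scene
bore 0.88 [172. 282.] [ 650. -144.  114.]
lever_press 0.91 [145. 266.] [ 608. -218.  100.]
rotor 0.56 [145. 268.] [ 589. -233.   80.]
pin_handle 0.57 [375. 281.] [576. 149. 117.]
top
bore 0.57 [461. 223.] [ 547. -164.  114.]
lever_press 0.75 [489. 206.] [ 578. -215.  100.]
rotor 0.91 [488. 205.] [ 582. -223.   80.]
pin_handle 0.85 [267. 214.] [557. 143. 117.]
[ 1.86818627e-01  9.82394254e-01 -5.43858242e-04 -1.85040594e-04] [247.56101804 627.58965779 200.43110658] 0.25
```

View pics/scene0.png

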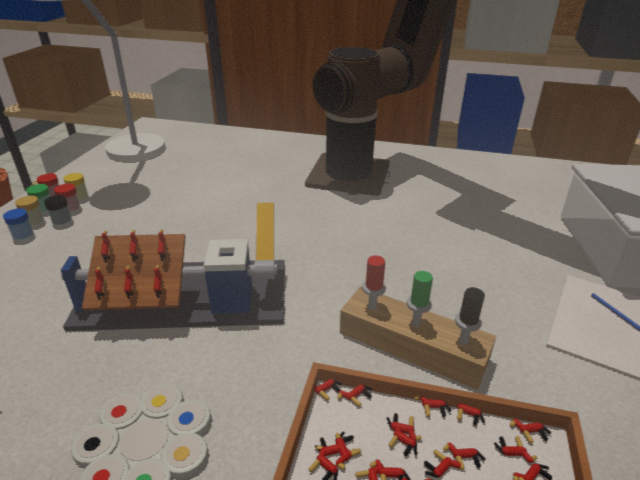

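View pics/top0.png

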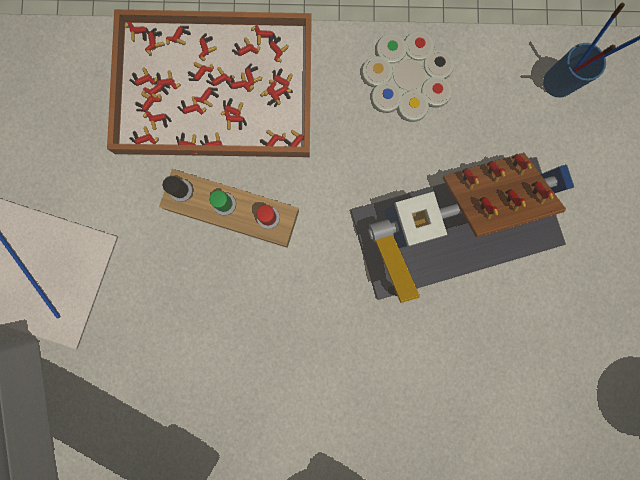

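The scene view shows the white top's hole at (228,250), the raised yellow lever at (265,235) and the red handle at (375,273). The top view shows the hole at (421,218), the lever from (384,232) to (408,300) and the red handle at (265,214). The networks' bore hits sit amid the whole jig, so I'll measure the hole from the white top itself.

```bash
cat >> h.py <<'E'
def tri(rs):
    A=np.zeros((3,3));b=np.zeros(3)
    for o,d in rs:
        d=d/np.linalg.norm(d);P=np.eye(3)-np.outer(d,d);A+=P;b+=P@o
    x=np.linalg.solve(A,b);return x,[round(float(np.linalg.norm((np.eye(3)-np.outer(d,d)/(d@d))@(x-o))),1) for o,d in rs]
E
python3 - <<'E'
from h import *
R={};F={}
for c,box in [('scene',(195,232,255,300)),('top',(388,185,455,252))]:
    s,f=grab(c);F[c]=f;im=f['image'].astype(int);x0,y0,x1,y1=box
    hsv=cv2.cvtColor(f['image'],cv2.COLOR_RGB2HSV)
    m=np.zeros((480,640),np.uint8);m[y0:y1,x0:x1]=((hsv[...,2]>185)&(hsv[...,1]<30))[y0:y1,x0:x1]
    n,l,st,ce=cv2.connectedComponentsWithStats(m);i=1+st[1:,4].argmax()
    cs,_=cv2.findContours((l==i).astype(np.uint8),cv2.RETR_EXTERNAL,cv2.CHAIN_APPROX_NONE)
    pts=np.array([atz(f,p[0],114)[:2] for p in max(cs,key=len)],np.float32)
    print(c,'white top rect',cv2.minAreaRect(pts),st[i])
    b=hsv
    mm=((hsv[...,0]<5)|(hsv[...,0]>172))&(hsv[...,1]>130)
    z=(slice(250,292),slice(360,392)) if c=='scene' else (slice(200,230),slice(250,282))
    k=np.zeros_like(mm);k[z]=mm[z];ys,xs=np.nonzero(k);print('red',xs.min(),xs.max(),ys.min(),ys.max(),xs.mean(),ys.mean())
    R[c]=(xs.mean(),ys.mean())
    y=(hsv[...,0]>18)&(hsv[...,0]<28)&(hsv[...,1]>180)&(hsv[...,2]>90); z=(slice(195,285),slice(250,285)) if c=='scene' else (slice(225,310),slice(370,425))
    k=np.zeros((480,640),np.uint8);k[z]=y[z]
    cs,_=cv2.findContours(k,cv2.RETR_EXTERNAL,cv2.CHAIN_APPROX_SIMPLE);cc=max(cs,key=cv2.contourArea)
    print('lever',cv2.approxPolyDP(cc,3,True)[:,0].tolist())
print('handle',tri([ray(F[c],R[c]) for c in F]))
g=atz(F['top'],(220,201),140)-atz(F['top'],(266,213),140);print('rack dir',g)
print(env.cut_out('top','pin_handle')[0]['centre'])
K=F['top'];print(np.linalg.inv(np.array(K['camera_from_world']))[:3,3], np.linalg.inv(np.array(F['scene']['camera_from_world']))[:3,3])
E
```

```text
Traceback (most recent call last):
ValueError: attempt to get argmax of an empty sequence
```

```bash
cat > m.py <<'E'
from h import *
R={};F={}
for c,box in [('scene',(195,232,255,300)),('top',(388,185,455,252))]:
    s,f=grab(c);F[c]=f;x0,y0,x1,y1=box
    hsv=cv2.cvtColor(f['image'],cv2.COLOR_RGB2HSV)
    p=(240,248) if c=='scene' else (404,222)
    v=hsv[p[1]-1:p[1]+2,p[0]-1:p[0]+2].reshape(-1,3).mean(0);print('white hsv',v,'table',hsv[340,300])
    m=np.zeros((480,640),np.uint8);m[y0:y1,x0:x1]=((hsv[...,2]>v[2]*.9)&(hsv[...,1]<v[1]+25))[y0:y1,x0:x1]
    n,l,st,ce=cv2.connectedComponentsWithStats(m);i=l[p[1],p[0]]
    cs,_=cv2.findContours((l==i).astype(np.uint8),cv2.RETR_EXTERNAL,cv2.CHAIN_APPROX_NONE)
    pts=np.array([atz(f,q[0],114)[:2] for q in max(cs,key=len)],np.float32)
    print(c,'white top rect',cv2.minAreaRect(pts),st[i])
    mm=((hsv[...,0]<5)|(hsv[...,0]>172))&(hsv[...,1]>130)
    z=(slice(250,292),slice(360,392)) if c=='scene' else (slice(200,230),slice(250,282))
    k=np.zeros_like(mm);k[z]=mm[z];ys,xs=np.nonzero(k);print('red',xs.min(),xs.max(),ys.min(),ys.max(),xs.mean(),ys.mean())
    R[c]=(xs.mean(),ys.mean())
    y=(hsv[...,0]>16)&(hsv[...,0]<30)&(hsv[...,1]>150); z=(slice(195,285),slice(250,285)) if c=='scene' else (slice(225,310),slice(370,425))
    k=np.zeros((480,640),np.uint8);k[z]=y[z]
    cs,_=cv2.findContours(k,cv2.RETR_EXTERNAL,cv2.CHAIN_APPROX_SIMPLE);cc=max(cs,key=cv2.contourArea)
    print('lever',cv2.approxPolyDP(cc,3,True)[:,0].tolist())
print('handle',tri([ray(F[c],R[c]) for c in F]))
print('rack dir',atz(F['top'],(220,201),140)-atz(F['top'],(266,213),140))
print('hole',[atz(F[c],q,114).round(1) for c,q in [('scene',(227.5,250)),('top',(422,217))]])
for c in F: print(np.linalg.inv(np.array(F[c]['camera_from_world']))[:3,3])
E
python3 m.py
```

```text
white hsv [ 19.55555556  20.         176.66666667] table [ 19  26 169]
scene white top rect ((543.5955200195312, -108.48763275146484), (99.23712921142578, 101.04238891601562), 20.190393447875977) [ 195  232   60   33 1652]
red 368 383 256 288 375.6953642384106 263.158940397351
lever [[259, 204], [257, 258], [272, 258], [272, 206]]
white hsv [ 27.          23.55555556 192.44444444] table [ 21  28 173]
top white top rect ((554.1721801757812, -100.3410873413086), (70.9772720336914, 63.13425064086914), 16.831348419189453) [ 396  192   51   53 1505]
red 257 275 205 224 265.65714285714284 214.40357142857144
lever [[391, 235], [376, 242], [401, 302], [418, 294]]
handle (array([553.99380916, 144.970863  , 133.82715391]), [0.9, 0.9])
rack dir [17.44571793 70.24759453  0.        ]
hole [array([551. , -97.8, 114. ]), array([ 555.8, -101.9,  114. ])]
[1157.91809767  205.78250067  579.50671916]
[470.98359233  81.15519678 799.59940223]
```

White top measures 71 x 63 mm from above, which matches. That puts the bore at (554,-100,114) with the jig yawed 16.8°. The level lever spot is then at (470,-63,79), and the pin is at about (554,145). I'll start with the lever.

>>> {"fn": "servo_tool", "kwargs": {"plan": [-3.95,-3.1,0,10,-7.9,-6.2,0,20,-11.85,-9.4,0,30,-15.8,-12.5,0,40,-19.75,-15.6,0,50,-23.7,-18.7,0,60,-27.6,-21.9,0,70,-31.6,-25,0,80], "claw": 0, "grip_force": 60}}

```text
time_s: 1.65
tcp_pos: [450.6, 277.9, 201.5]
tool_rot: [0.776, 0.63, 0.0, 0.0]
wrist_force: [0.7, -0.2, 0.2]
gripper_width: -0.0
grasp_force: 0.0
```

```bash
cat >> h.py <<'E'
def to(x,y,z):
    from scipy.spatial.transform import Rotation as Ro
    s=env.read_state();R=Ro.from_quat(s['tool_rot']).as_matrix()
    yaw=np.degrees(np.arctan2(R[1,1],R[0,1]))
    print('t',round(s['time_s'],2),'tcp',s['tcp_pos'].round(1) if hasattr(s['tcp_pos'],'round') else s['tcp_pos'],'yaw',yaw.round(1),'shift cm',(R.T@(np.array([x,y,z])-s['tcp_pos'])/10).round(2),'z',R[:,2].round(3),'F',np.round(s['wrist_force'],1))
E
python3 -c "
from h import *
to(469.9,-63.1,200)"
```

```text
t 1.65 tcp [450.6 277.9 201.5] yaw -11.9 shift cm [-32.98   8.9    0.14] z [ 0.001  0.    -1.   ] F [ 0.7 -0.2  0.2]
```

>>> {"fn": "servo_tool", "kwargs": {"plan": [-5,1.3,0,0.5,-10,2.7,0,1,-15,4,0,1.5,-20,5.4,0,2,-25,6.7,0,2,-30,8.1,0,2,-33,8.9,0.1,2,-33,8.9,0.1,2]}}

```text
time_s: 2.65
tcp_pos: [471.2, -63.5, 200.3]
tool_rot: [0.787, 0.617, 0.0, 0.0]
wrist_force: [0.2, 1.1, -0.0]
gripper_width: 0.002
grasp_force: 0.0
```

```bash
python3 -c "
from h import *
to(469.9,-63.1,79)
grab('top','top1.png')"
```

```text
t 2.65 tcp [471.2 -63.5 200.3] yaw -13.7 shift cm [ 1.000e-02 -1.400e-01  1.213e+01] z [ 0. -0. -1.] F [ 0.2  1.1 -0. ]
```

View pics/top1.png

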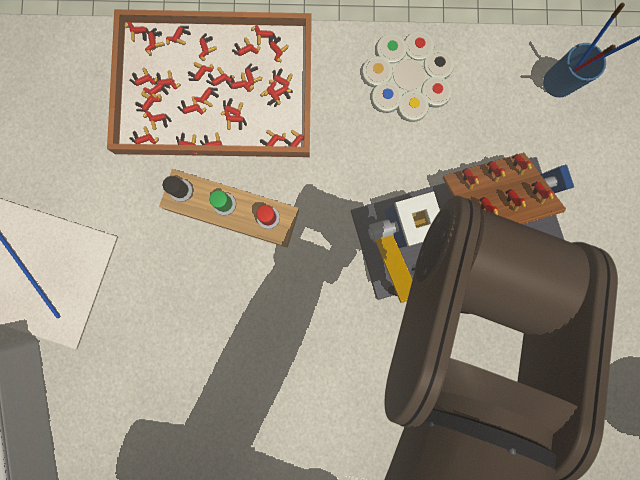

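The arm hides the lever's tip, but the layout is unchanged: lever at (395,265), white top at (418,220). Pressing down in steps.

>>> {"fn": "servo_tool", "kwargs": {"plan": [0,-0.1,2.5,0,0,-0.1,4,0,0,-0.1,5.5,0,0,-0.1,7,0,0,-0.1,8.5,0,0,-0.1,10,0,0,-0.1,11,0,0,-0.1,11.7,0]}}

```text
time_s: 3.7
tcp_pos: [470.9, -61.9, 83.5]
tool_rot: [0.786, 0.619, 0.0, 0.001]
wrist_force: [-0.5, 0.2, 4.7]
gripper_width: 0.005
grasp_force: 2.1
```

>>> {"fn": "servo_tool", "kwargs": {"plan": [0,0,0.2,0,0,0,0.3,0,0,0,0.4,0,0,0,0.5,0,0,0,0.6,0,0,0,0.6,0,0,0,0.6,0,0,0,0.6,0]}}

```text
time_s: 4.7
tcp_pos: [470.2, -61.6, 77.1]
tool_rot: [0.785, 0.619, -0.0, 0.0]
wrist_force: [-0.9, -1.5, 4.0]
gripper_width: 0.002
grasp_force: 1.7
```

>>> {"fn": "servo_tool", "kwargs": {"plan": [0,0,0.1,0,0,0,0.2,0,0,0,0.3,0,0,0,0.4,0,0,0,0.4,0,0,0,0.4,0,0,0,0.4,0,0,0,0.4,0]}}

```text
time_s: 5.7
tcp_pos: [470.0, -61.4, 72.9]
tool_rot: [0.786, 0.619, -0.0, -0.0]
wrist_force: [-1.6, 0.3, 1.8]
gripper_width: 0.001
grasp_force: 1.3
```

```bash
python3 -c "
from h import *
s,f=grab('scene');im=cv2.cvtColor(f['image'],cv2.COLOR_RGB2BGR)
a=cv2.resize(im[170:330,50:330],None,fx=2.85,fy=2.85,interpolation=3)
cv2.imwrite('pics/s2.png',a[:456,:800])
to(469.9,-63.1,79)
"
```

```text
t 5.75 tcp [470.  -61.4  72.9] yaw -13.5 shift cm [-0.17  0.03 -0.61] z [-0.  0. -1.] F [-1.2 -0.2  2.7]
```

View pics/s2.png

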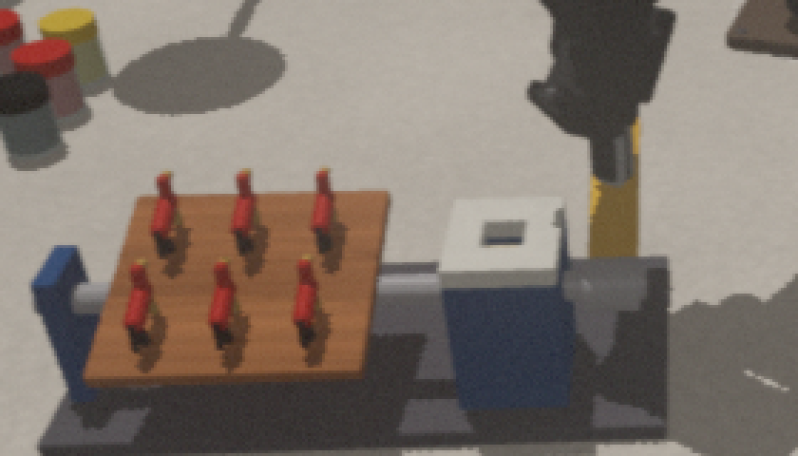

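The crop shows the fingertip over the middle of the lever at about (612,180). I can't yet tell whether the lever is level, so I'll project the level lever and the TCP into the picture.

```bash
cat >> h.py <<'E'
def proj(f,P):
    T=np.array(f['camera_from_world']);p=T[:3,:3]@np.array(P,float)+T[:3,3];q=np.array(f['camera_matrix'])@p;return q[:2]/q[2]
B=np.array([554.2,-100.3,114.]);YAW=np.radians(16.8)
def jig(p,B=B):
    c,s=np.cos(YAW),np.sin(YAW);return B+np.array([[c,-s,0],[s,c,0],[0,0,1]])@np.array(p,float)
E
python3 - <<'E'
from h import *
s,f=grab('scene');im=cv2.cvtColor(f['image'],cv2.COLOR_RGB2BGR)
im=cv2.resize(im[170:330,50:330],None,fx=2.85,fy=2.85,interpolation=3)
P=lambda p:tuple(int(v) for v in (proj(f,p)-[50,170])*2.85)
for th,col in [(0,(0,255,0)),(.2,(255,0,255)),(.4,(255,255,0))]:
    rot=lambda x,y,z:jig([x*np.cos(th)+z*np.sin(th),y,-39-x*np.sin(th)+z*np.cos(th)])
    for q in [[(-130,45,4),(-130,75,4),(-15,75,4),(-15,45,4)],[(-65,-75,4),(65,-75,4),(65,-225,4),(-65,-225,4)]]:
        cv2.polylines(im,[np.array([P(rot(*a)) for a in q])],True,col,1)
cv2.polylines(im,[np.array([P(jig(a)) for a in [(-36,-32,0),(36,-32,0),(36,32,0),(-36,32,0)]])],True,(0,0,255),1)
cv2.circle(im,P(s['tcp_pos']),4,(0,0,255),2)
cv2.imwrite('pics/s3.png',im[:456,:798]);print(s['wrist_force'])
E
```

```text
[-1.22533525 -0.16446923  2.72462386]
```

View pics/s3.png

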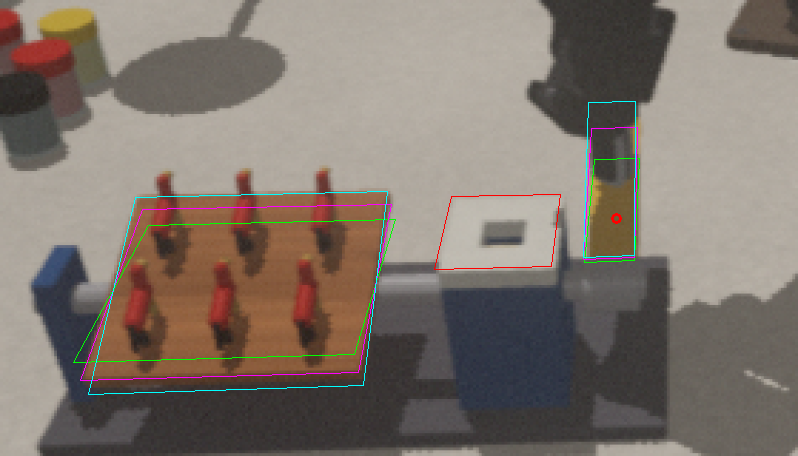

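The board still sits near 0.3 rad, although the TCP reads 73 mm. I'll estimate the tilt then and now from the board's edges, and look through the wrist camera.

```bash
cat >> h.py <<'E'
def theta(f,im=None):
    im=f['image'] if im is None else im
    hsv=cv2.cvtColor(im,cv2.COLOR_RGB2HSV)
    m=(((hsv[...,0]<16)&(hsv[...,1]>110))).astype(np.uint8);m[:,:65]=0;m[:225]=0;m[310:]=0;m[:,192:]=0
    m=cv2.morphologyEx(m,cv2.MORPH_OPEN,np.ones((5,5)));best=[]
    for th in np.arange(-.05,.9,.01):
        rot=lambda x,y,z:jig([x*np.cos(th)+z*np.sin(th),y,-39-x*np.sin(th)+z*np.cos(th)])
        k=np.zeros((480,640),np.uint8)
        cv2.fillPoly(k,[np.array([proj(f,rot(*a)).round() for a in [(-65,-75,4),(65,-75,4),(65,-225,4),(-65,-225,4)]],int)],1)
        best.append(((k&m).sum()/(k|m).sum(),round(th,2)))
    return sorted(best)[-3:]
E
python3 - <<'E'
from h import *
s,f=grab('scene');print('now',theta(f))
print('start',theta(f,cv2.cvtColor(cv2.imread('pics/scene0.png'),cv2.COLOR_BGR2RGB)))
s,f=grab('wrist','w1.png');print(np.round(f['T_tool_cam'],2))
E
```

```text
now [(np.float64(0.8806404657933042), np.float64(0.25)), (np.float64(0.8806404657933042), np.float64(0.26)), (np.float64(0.8806404657933042), np.float64(0.27))]
start [(np.float64(0.9193432233904653), np.float64(0.52)), (np.float64(0.9230656291293495), np.float64(0.45)), (np.float64(0.9230656291293495), np.float64(0.46))]
[[   0.     -0.95   -0.33   83.48]
 [   1.      0.     -0.      0.81]
 [   0.     -0.33    0.95 -171.98]
 [   0.      0.      0.      1.  ]]
```

View pics/w1.png

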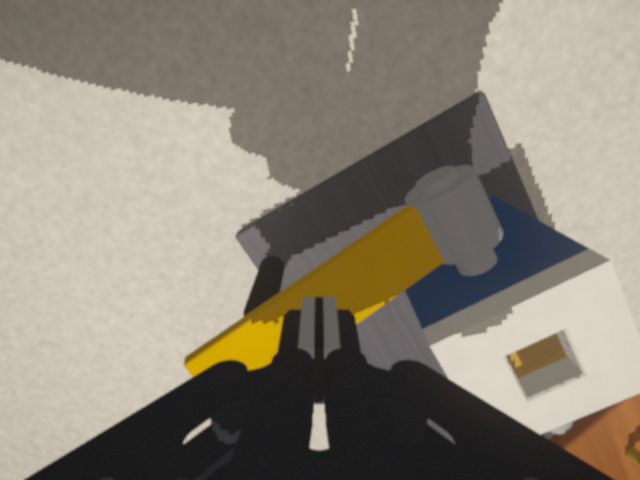

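The wrist view shows the whole fingertip at (320,297), resting on the yellow lever and not cut off by it. The hole is at (545,365) and the white top's near corner at (608,260). I'll check the reported pose against these.

```bash
cat >> h.py <<'E'
def wcam(s,f):
    from scipy.spatial.transform import Rotation as Ro
    T=np.eye(4);T[:3,:3]=Ro.from_quat(s['tool_rot']).as_matrix();T[:3,3]=s['tcp_pos']
    return dict(f,camera_from_world=np.linalg.inv(T@np.array(f['T_tool_cam'])))
E
python3 - <<'E'
from h import *
s=env.read_state();f=env.grab_frame('wrist');w=wcam(s,f)
print(s['tcp_pos'],s['q'],s['joint_efforts'],np.array(f['camera_matrix'])[0])
for n,p in dict(hole=(0,0,0),cA=(36,32,0),cB=(-36,32,0),cC=(36,-32,0),hubend=(0,80,-39),tcp=None).items():
    P=s['tcp_pos'] if p is None else jig(p); print(n,proj(w,P).round())
for th in (0,.26):
    r=lambda x,y,z:jig([x*np.cos(th)+z*np.sin(th),y,-39-x*np.sin(th)+z*np.cos(th)])
    print(th,[proj(w,r(*a)).round().tolist() for a in [(-130,75,4),(-25,75,4),(-25,45,4),(-70,60,4)]])
print('hole ray @114',atz(w,(545,365),114),'corner',atz(w,(608,260),114))
E
```

```text
[470.00878486 -61.42178491  72.94728405] [-3.44554968e-01 -1.00501299e-02  2.16053753e+00  1.99991790e-04
  9.91478518e-01 -1.08433602e-01] [ 1.45713617e-01 -2.37755066e+01 -2.44849670e+01  1.13250548e-01
 -1.94142563e-01 -3.04470188e-03] [393.99258743   0.         318.65438967]
hole [546. 370.]
cA [611. 264.]
cB [429. 349.]
cC [658. 389.]
hubend [434. 179.]
tcp [318. 283.]
0 [[195.0, 324.0], [389.0, 219.0], [419.0, 273.0], [318.0, 292.0]]
0.26 [[181.0, 363.0], [396.0, 221.0], [426.0, 277.0], [325.0, 308.0]]
hole ray @114 [554.07476233 -97.9664407  114.        ] corner [578.32411095 -57.54538951 114.        ]
```

The reported pose checks out: the hole projects within 5 px. The lever is at about 0.25 rad, so either the shut fingertips end above the TCP or the finger is sinking into the bar. Force is low, so I'll press on in small steps and watch the tilt.

>>> {"fn": "servo_tool", "kwargs": {"plan": [0,0,0.15,0,0,0,0.3,0,0,0,0.45,0,0,0,0.6,0,0,0,0.75,0,0,0,0.8,0,0,0,0.8,0,0,0,0.8,0]}}

```text
time_s: 6.95
tcp_pos: [470.1, -61.5, 65.0]
tool_rot: [0.785, 0.619, 0.0, 0.0]
wrist_force: [-2.0, -1.0, 3.4]
gripper_width: 0.003
grasp_force: 1.4
```

```bash
python3 - <<'E'
from h import *
s,f=grab('scene');print('now',theta(f),s['wrist_force'],s['tcp_pos'])
E
```

```text
now [(np.float64(0.8485815007554138), np.float64(0.21)), (np.float64(0.8485815007554138), np.float64(0.22)), (np.float64(0.8488471391972673), np.float64(0.19))] [-2.03904571 -0.96810943  3.41973607] [470.13009625 -61.53782205  64.98960737]
```

>>> {"fn": "servo_tool", "kwargs": {"plan": [0,0,0.15,0,0,0,0.3,0,0,0,0.45,0,0,0,0.6,0,0,0,0.75,0,0,0,0.8,0,0,0,0.8,0,0,0,0.8,0]}}

```text
time_s: 8.0
tcp_pos: [470.1, -61.5, 56.9]
tool_rot: [0.786, 0.619, 0.0, -0.0]
wrist_force: [-2.1, -0.8, 2.2]
gripper_width: -0.003
grasp_force: 1.3
```

```bash
python3 - <<'E'
from h import *
s,f=grab('scene');print('now',theta(f),s['wrist_force'],s['tcp_pos'])
a=cv2.resize(cv2.cvtColor(f['image'],6-2)[170:330,50:330],None,fx=1.42,fy=1.42,interpolation=2)
s,f=grab('wrist');w=wcam(s,f);im=cv2.cvtColor(f['image'],cv2.COLOR_RGB2BGR)
for th,col in [(0,(0,255,0)),(.2,(255,0,255))]:
    r=lambda x,y,z:jig([x*np.cos(th)+z*np.sin(th),y,-39-x*np.sin(th)+z*np.cos(th)])
    cv2.polylines(im,[np.array([proj(w,r(*q)).round() for q in [(-130,75,4),(-25,75,4),(-25,45,4),(-130,45,4)]],int)],True,col,1)
cv2.circle(im,tuple(int(v) for v in proj(w,s['tcp_pos'])),3,(0,0,255),1)
im=im[120:480,100:640];o=np.zeros((600,540,3),np.uint8);o[:360]=im;o[362:362+a.shape[0],:a.shape[1]]=a
cv2.imwrite('pics/w2.png',o)
E
```

```text
now [(np.float64(0.8057407407407408), np.float64(0.09)), (np.float64(0.8083498290444484), np.float64(0.13)), (np.float64(0.8098101860552528), np.float64(0.06))] [-2.10804745 -0.7834291   2.23397264] [470.07686558 -61.45572453  56.91558065]
```

View pics/w2.png

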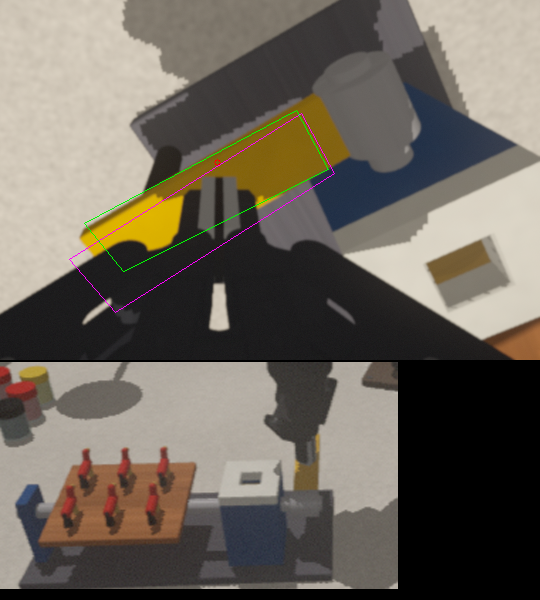

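The lever is now nearly level, between the green 0 and magenta 0.2 outlines. The fingertip ends at (218,178), about 20 mm short of the projected TCP at (217,161). I'll keep pressing until the stop pushes back.

>>> {"fn": "servo_tool", "kwargs": {"plan": [0,0,0.1,0,0,0,0.2,0,0,0,0.3,0,0,0,0.4,0,0,0,0.5,0,0,0,0.5,0,0,0,0.5,0,0,0,0.5,0]}}

```text
time_s: 9.1
tcp_pos: [470.2, -61.5, 51.9]
tool_rot: [0.786, 0.619, 0.0, 0.0]
wrist_force: [-1.3, -0.5, 1.7]
gripper_width: 0.002
grasp_force: 0.9
```

>>> {"fn": "servo_tool", "kwargs": {"plan": [0,0,0.1,0,0,0,0.2,0,0,0,0.3,0,0,0,0.4,0,0,0,0.5,0,0,0,0.5,0,0,0,0.5,0,0,0,0.5,0]}}

```text
time_s: 10.1
tcp_pos: [470.1, -61.6, 48.8]
tool_rot: [0.785, 0.619, -0.001, -0.001]
wrist_force: [-7.1, 1.1, 14.5]
gripper_width: 0.006
grasp_force: 7.3
```

```bash
python3 - <<'E'
from h import *
s,f=grab('scene');print('now',theta(f),s['wrist_force'],s['tcp_pos'])
a=cv2.cvtColor(f['image'],4)[170:330,50:330]
P=lambda p:(proj(f,p)-[50,170]).round()
rr=lambda th:(lambda x,y,z:jig([x*np.cos(th)+z*np.sin(th),y,-39-x*np.sin(th)+z*np.cos(th)]))
a=cv2.resize(a,None,fx=2,fy=2);
for th,col in [(0,(0,255,0)),(.2,(255,0,255))]:
    cv2.polylines(a,[2*np.array([P(rr(th)(*q)) for q in [(-65,-75,4),(65,-75,4),(65,-225,4),(-65,-225,4)]],int)],True,col,1)
s,f=grab('wrist');w=wcam(s,f);im=cv2.cvtColor(f['image'],4)
for th,col in [(0,(0,255,0)),(.2,(255,0,255))]:
    cv2.polylines(im,[np.array([proj(w,rr(th)(*q)).round() for q in [(-130,75,4),(-25,75,4),(-25,45,4),(-130,45,4)]],int)],True,col,1)
cv2.circle(im,tuple(int(v) for v in proj(w,s['tcp_pos'])),3,(0,0,255),1)
im=im[120:400,80:640];o=np.zeros((600,560,3),np.uint8);o[:280]=im;o[280:600]=a
cv2.imwrite('pics/w3.png',o)
E
```

```text
now [(np.float64(0.7790032679738562), np.float64(-0.01)), (np.float64(0.7818448023426061), np.float64(-0.04)), (np.float64(0.7870738339259569), np.float64(-0.03))] [-7.13536523  1.11373803 14.52008272] [470.06131621 -61.5508749   48.76438941]
```

View pics/w3.png

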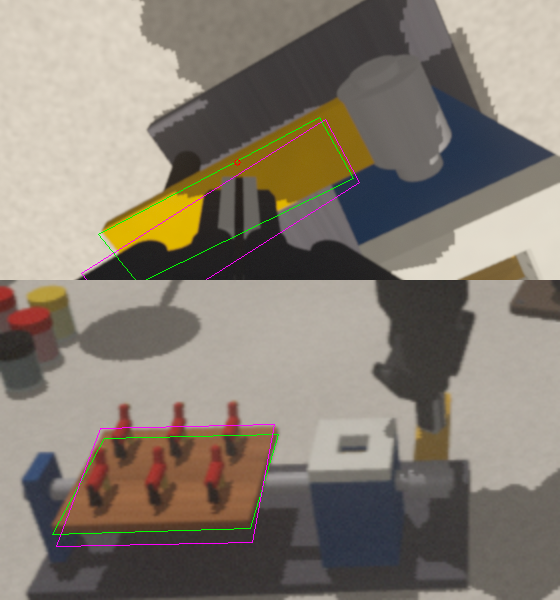

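Force jumped to 14.5 N and the board lines up with the level (green) outline, so the lever is on its stop. I'll lift off slowly and check that it stays level.

>>> {"fn": "servo_tool", "kwargs": {"plan": [0,0,-0.3,0,0,0,-0.7,0,0,0,-1.2,0,0,0,-1.8,0,0,0,-2.4,0,0,0,-3,0,0,0,-3.5,0,0,0,-4,0]}}

```text
time_s: 11.2
tcp_pos: [470.2, -61.5, 87.5]
tool_rot: [0.785, 0.619, 0.0, 0.0]
wrist_force: [0.6, 0.5, -0.2]
gripper_width: 0.0
grasp_force: 0.0
```

```bash
python3 - <<'E'
from h import *
s,f=grab('scene');print('now',theta(f),s['wrist_force'],s['tcp_pos'])
a=cv2.cvtColor(f['image'],4)[170:330,50:330]
a=cv2.resize(a,None,fx=2,fy=2)
s,f=grab('wrist');w=wcam(s,f);im=cv2.cvtColor(f['image'],4)
for z in (0,15,30): cv2.circle(im,tuple(int(v) for v in proj(w,s['tcp_pos']+[0,0,z])),3,(0,0,255),1)
im=im[120:400,80:640];o=np.zeros((600,560,3),np.uint8);o[:280]=im;o[280:600]=a
cv2.imwrite('pics/w4.png',o)
E
```

```text
now [(np.float64(0.7768257853937168), np.float64(-0.01)), (np.float64(0.7784968684759916), np.float64(-0.04)), (np.float64(0.7837160751565762), np.float64(-0.03))] [ 0.59860271  0.54598998 -0.24928959] [470.16381457 -61.52371976  87.49661444]
```

View pics/w4.png

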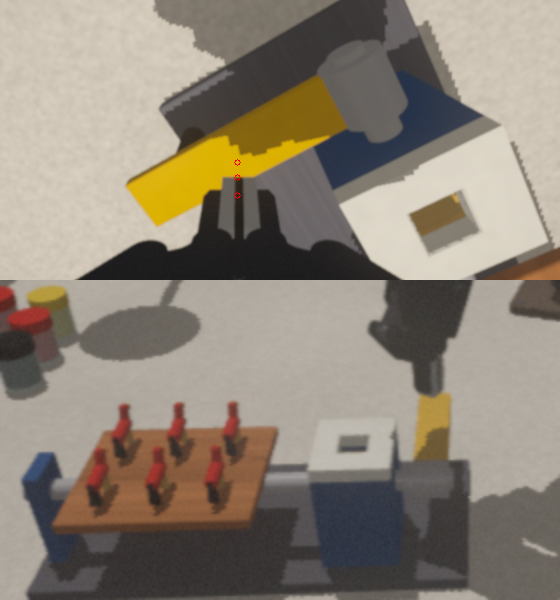

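The lever has stayed level. Even in free air the shut fingertips end about 30 mm above the reported TCP: the tip is at (238,178), level with the markers above the TCP, and the lever contact at 79 mm came at TCP 49. I'll allow for this in the grasp. Next I move above the red pin.

>>> {"fn": "servo_tool", "kwargs": {"plan": [0,0,-3.5,0,2,0.3,-6.5,0,6,0.9,-7.5,0,11,1.6,-7.5,0,16,2.3,-7.5,0,20,2.9,-7.5,0,22,3.2,-7.5,0,22,3.2,-7.5,0], "claw": 0.75}}

```text
time_s: 12.3
tcp_pos: [552.7, 145.4, 161.7]
tool_rot: [0.785, 0.62, -0.0, -0.0]
wrist_force: [-0.4, -0.1, -0.7]
gripper_width: 0.75
grasp_force: 0.0
```

```bash
python3 - <<'E'
from h import *
s,f=grab('wrist','w5.png');w=wcam(s,f)
im=f['image'];hsv=cv2.cvtColor(im,cv2.COLOR_RGB2HSV)
m=(((hsv[...,0]<6)|(hsv[...,0]>172))&(hsv[...,1]>130)).astype(np.uint8)
n,l,st,ce=cv2.connectedComponentsWithStats(m)
for i in np.argsort(-st[1:,4])[:3]+1: print(st[i],ce[i].round(),atz(w,ce[i],142).round(1))
for r in env.search_frame('wrist','pin_handle')[:3]: print(r['score'],np.round(r['centre']))
s,f=grab('top');
print('top ray',atz(f,(265.7,214.4),138).round(1)); print('pred',proj(w,[553,145,142]).round(),proj(w,[553,145,92]).round())
to(553,145,70)
E
```

```text
[ 299  216   49   70 2678] [323. 252.] [557.3 153.  142. ]
[ 543   18   45   60 1445] [563.  46.] [682.2 223.3 142. ]
[602 117  38  48 939] [623. 141.] [708.8 175.  142. ]
0.81 [324. 244.]
top ray [553.6 143.6 138. ]
pred [318. 267.] [319. 236.]
t 12.45 tcp [552.4 143.8 161.9] yaw -13.6 shift cm [0.14 0.04 9.19] z [-0.001 -0.    -1.   ] F [ 0.7 -0.2 -0.4]
```

View pics/w5.png

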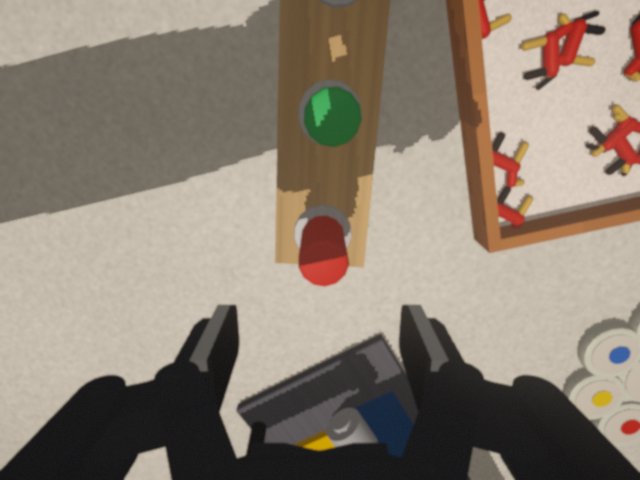

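The wrist view shows the red handle's top at about (324,261), with its collar behind at (323,225). The fingers straddle column 320 and their tips are at row 305, which again fits the tip offset. I'll descend to TCP 65 and grip.

>>> {"fn": "servo_tool", "kwargs": {"plan": [0.1,0.2,1.5,0,0.1,0.2,3.5,0,0.1,0.2,5.5,0,0.1,0.2,7,0,0.1,0.2,8.5,0,0.1,0.2,9.3,0,0.1,0.2,9.7,0,0.1,0.2,9.7,0]}}

```text
time_s: 13.45
tcp_pos: [555.1, 145.4, 65.3]
tool_rot: [0.785, 0.619, 0.0, 0.0]
wrist_force: [0.4, 0.4, -0.1]
gripper_width: 0.753
grasp_force: 0.0
```

>>> {"fn": "servo_tool", "kwargs": {"plan": [0,0,0,0,0,0,0,0,0,0,0,0,0,0,0,0,0,0,0,0,0,0,0,0,0,0,0,0,0,0,0,0], "claw": 0, "grip_force": 60}}

```text
time_s: 14.45
tcp_pos: [555.4, 145.4, 65.9]
tool_rot: [0.785, 0.619, 0.0, 0.0]
wrist_force: [-0.0, 0.7, 5.4]
gripper_width: 0.311
grasp_force: 58.8
```

>>> {"fn": "servo_tool", "kwargs": {"plan": [0,0,-0.5,0,0,0,-1.5,0,0,0,-3,0,0,0,-5,0,0,0,-7,0,0,0,-9.5,0,0,0,-12,0,0,0,-13,0]}}

```text
time_s: 15.45
tcp_pos: [555.9, 145.5, 198.4]
tool_rot: [0.785, 0.619, 0.002, 0.001]
wrist_force: [0.2, 0.2, -2.3]
gripper_width: 0.314
grasp_force: 59.5
```

```bash
python3 - <<'E'
from h import *
print(env.read_state()['gripper_width'])
to(554.2,-100,195)
E
```

```text
0.3139235553857446
t 15.45 tcp [555.9 145.5 198.4] yaw -13.5 shift cm [-23.91   5.57   0.33] z [ 0.004  0.    -1.   ] F [ 0.2  0.2 -2.3]
```

>>> {"fn": "servo_tool", "kwargs": {"plan": [-4,0.9,0,0,-8,1.9,0,0,-12.5,2.9,0,0,-17,4,0,0,-21,4.9,0,0,-23.9,5.6,0,0,-23.9,5.6,0,0,-23.9,5.6,0,0]}}

```text
time_s: 16.45
tcp_pos: [553.1, -99.5, 194.8]
tool_rot: [0.786, 0.619, -0.0, -0.001]
wrist_force: [-0.2, -0.1, -0.8]
gripper_width: 0.31
grasp_force: 59.4
```

```bash
python3 - <<'E'
from h import *
to(554.2,-100,195)
s,w=grab('scene');im=cv2.cvtColor(w['image'],4);t=s['tcp_pos']
P=lambda f,p:tuple(int(v) for v in proj(f,p))
cv2.circle(im,P(w,[t[0],t[1],t[2]+51.5-111]),2,(0,255,0),-1)
cv2.circle(im,P(w,B),2,(0,255,255),-1)
a=cv2.resize(im[120:320,130:330],None,fx=2,fy=2,interpolation=2)
s,f=grab('top');im=cv2.cvtColor(f['image'],4);b=cv2.resize(im[120:320,340:540],None,fx=2,fy=2,interpolation=2)
cv2.imwrite('pics/s6.png',np.hstack([a,b]))
E
```

```text
t 16.45 tcp [553.1 -99.5 194.8] yaw -13.5 shift cm [-0.02  0.12 -0.02] z [-0.001  0.001 -1.   ] F [-0.2 -0.1 -0.8]
```

View pics/s6.png

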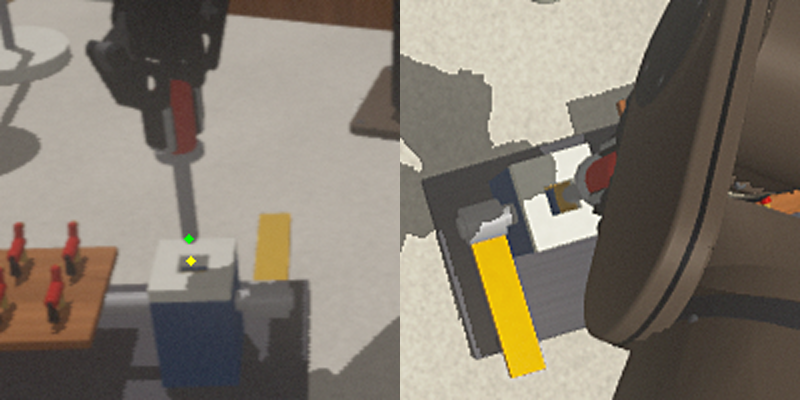

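The pin tip is at (188,238) as predicted, and the hole shows at (195,262), about 2–3 mm in +y of my estimate. I'll nudge +1.5 mm and go down.

>>> {"fn": "servo_tool", "kwargs": {"plan": [0.15,0.05,0,0,0.15,0.05,1,0,0.15,0.05,1.8,0,0.15,0.05,2.4,0,0.15,0.05,2.9,0,0.15,0.05,3.4,0,0.15,0.05,3.9,0,0.15,0.05,4.2,0]}}

```text
time_s: 17.55
tcp_pos: [554.2, -98.8, 152.8]
tool_rot: [0.786, 0.619, -0.0, -0.0]
wrist_force: [-0.5, -0.3, -2.0]
gripper_width: 0.311
grasp_force: 59.4
```

>>> {"fn": "servo_tool", "kwargs": {"plan": [0,0,0.7,0,0,0,1.4,0,0,0,2.1,0,0,0,2.8,0,0,0,3.5,0,0,0,4.2,0,0,0,4.9,0,0,0,5.3,0]}}

```text
time_s: 18.55
tcp_pos: [554.0, -98.7, 99.5]
tool_rot: [0.785, 0.619, -0.0, -0.0]
wrist_force: [-0.5, 0.1, -0.7]
gripper_width: 0.312
grasp_force: 59.4
```

>>> {"fn": "servo_tool", "kwargs": {"plan": [0,0,0.2,0,0,0,0.3,0,0,0,0.4,0,0,0,0.5,0,0,0,0.6,0,0,0,0.7,0,0,0,0.75,0,0,0,0.75,0]}}

```text
time_s: 19.55
tcp_pos: [554.5, -98.8, 94.0]
tool_rot: [0.785, 0.619, -0.0, 0.0]
wrist_force: [-3.5, 0.3, 4.5]
gripper_width: 0.31
grasp_force: 60.0
```

Contact came at TCP 94, which is where the collar should seat. A little more push, then release.

>>> {"fn": "servo_tool", "kwargs": {"plan": [0,0,0.05,0,0,0,0.1,0,0,0,0.15,0,0,0,0.15,0,0,0,0.15,0,0,0,0.15,0,0,0,0.15,0,0,0,0.15,0]}}

```text
time_s: 20.55
tcp_pos: [554.5, -98.8, 93.9]
tool_rot: [0.785, 0.619, -0.0, -0.0]
wrist_force: [-6.3, 0.7, 11.6]
gripper_width: 0.315
grasp_force: 60.5
```

>>> {"fn": "servo_tool", "kwargs": {"plan": [0,0,-0.15,0,0,0,-0.15,0,0,0,-0.15,0,0,0,-0.15,0,0,0,-0.15,0,0,0,-0.15,0,0,0,-0.15,0,0,0,-0.15,0], "claw": 0.75}}

```text
time_s: 21.55
tcp_pos: [554.3, -98.8, 92.6]
tool_rot: [0.785, 0.619, 0.0, 0.0]
wrist_force: [0.1, -0.2, 0.1]
gripper_width: 0.751
grasp_force: 0.0
```

>>> {"fn": "servo_tool", "kwargs": {"plan": [0,0,-1,0,0,0,-2.5,0,0,0,-4,0,0,0,-6,0,0,0,-8,0,0,0,-10,0,-3,0,-11,0,-6,0,-11,0]}}

```text
time_s: 22.55
tcp_pos: [541.0, -157.8, 205.2]
tool_rot: [0.785, 0.619, 0.001, 0.002]
wrist_force: [0.1, -0.0, -0.4]
gripper_width: 0.746
grasp_force: 0.0
```

>>> {"fn": "servo_tool", "kwargs": {"plan": [5,0,0,0,10,0,0,0,15,0,0,0,20,0,0,0,25,0,0,0,25,0,0,0,25,0,0,0,25,0,0,0]}}

```text
time_s: 23.55
tcp_pos: [598.7, 84.7, 202.9]
tool_rot: [0.786, 0.618, -0.0, 0.0]
wrist_force: [-0.6, -0.2, 0.2]
gripper_width: 0.752
grasp_force: 0.0
```

```bash
python3 - <<'E'
from h import *
s,f=grab('scene');im=cv2.cvtColor(f['image'],4)
P=lambda p:tuple(int(v) for v in proj(f,p))
for z in (3+3,31+25): cv2.circle(im,P(B+[0,1,z]),1,(0,255,0),-1)
cv2.imwrite('pics/s7.png',cv2.resize(im[170:330,60:300],None,fx=3,fy=3,interpolation=2)); print(theta(f),s['time_s'],s['tcp_pos'])
E
```

```text
[(np.float64(0.7807419758232597), np.float64(-0.04)), (np.float64(0.7807925043919578), np.float64(0.06)), (np.float64(0.7859524802000833), np.float64(-0.03))] 23.55 [598.66483405  84.73753703 202.85928318]
```

View pics/s7.png

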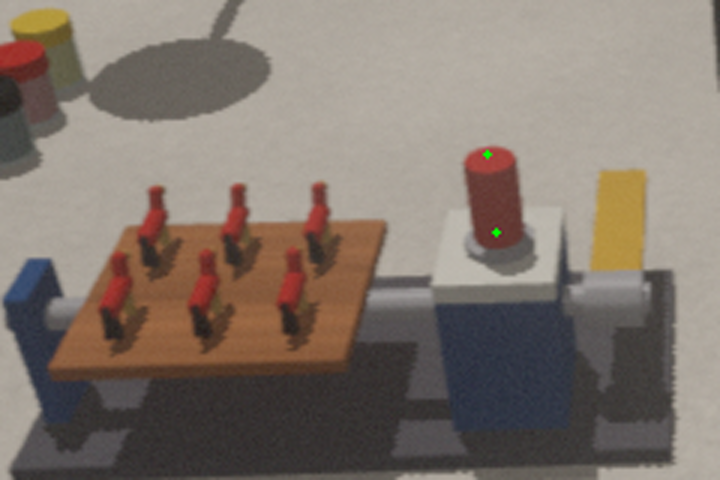

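The pin is home: its collar sits on the white top at (500,240), the handle top is at (488,155) as predicted, the board is level and the arm is clear.

```bash
python3 -c "
from bench import env
print(env.hand_in())"
```

```text
the job is handed in; nothing more can be done
None
```

The lever was pressed level onto its stop, then the red pin was pushed home with its collar on the white top and released; the job was handed in at about 24 s with the arm clear.

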